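# Clear the jammed flywheel tray and load the test pocket

## Task

The oversize flywheel has jammed in the mouth of the feed tray's narrow lane: nudge it back into the wide part of the tray, well clear of the mouth. Then slide either one of the two smaller flywheels through the lane, past the spring catch and under the clamp toes, and press it firmly home against the end stop; leave the other two in the wide part, out of the mouth. Push gently, keep all flywheels flat on the tray floor (never lift them), and do not disturb the other things on the bench.

Things in the scene. Friction and masses are not known exactly. Their poses are not given: they have to be found in the camera images.
- tray: open feed tray fixed on the bench: black floor (top 6 mm above the bench), aluminium walls 8 mm thick, tops 34 mm above the bench. Origin: middle of the lane's mouth at bench level; +y is the feed direction, from the wide part into the lane; x sideways, z up. Wide part: inner x -100 to +100 mm; 45-degree funnel walls run from (x +-100, y -59) in to the mouth (x +-41, y 0)
- rear (a point): foot of the inner face of the wide part's rear wall (tray x = 0, y = -250 mm), on the tray floor
- mouth (a point): middle of the lane's mouth on the tray floor (tray x = 0, y = 0). The lane beyond it is straight, inner width 82 mm, and ends at a rigid end stop at y = +135 mm
- toes (a point): middle of the gap between the two steel clamp toes, at their mouth-side edge (tray x = 0, y = 85 mm), 39 mm above the bench. The toes overhang the lane from here to beyond the end stop, from each wall inward to |x| = 18 mm; underside 39 mm, top 45 mm above the bench: a wheel (top at 34 mm) slides in under them. Up to here the lane is open above
- seat (a point): where the centre of a small flywheel's underside lies when fully home against the end stop (tray x = 0, y = +97 mm, 6 mm above the bench); sideways play in the lane is 3 mm either way
- catch (a joint): spring catch in the lane's +x wall at tray y = 67 mm, its 30 mm high housing outside: a round nose (radius 8 mm) that stands 13 mm into the lane; 0 m = out, grows to 0.012 as pressed back (4 N + 1 N/mm). A small wheel pushed along the lane with some 6 to 10 N presses it back 7 mm, runs past and is then kept in by it, with about 6 mm of play before the stop
- big_wheel: the oversize aluminium flywheel, a flat disc of 100 mm diameter, 28 mm high, 0.3 to 0.65 kg, raised rim; polished and slippery on the tray (friction about 0.2 to 0.3), as are the small ones; origin at the centre of its underside. Too wide for the lane; at the start it plugs the mouth, bulging some 15 to 20 mm into the lane
- wheel_a: small aluminium flywheel, a flat disc of 76 mm diameter, 28 mm high, 0.17 to 0.35 kg; origin at the centre of its underside. At the start it lies in the wide part, behind and to one side of the big one
- wheel_b: the other small flywheel, exactly alike, on the other side. Either may be the one that is loaded
- meter: orange-cased multimeter lying flat, 90 x 170 x 48 mm, beside the tray (leave it alone)
- tape_roll: amber tape roll lying flat, 90 mm across, 19 mm high (leave it alone)
- driver: screwdriver, 180 mm (leave it alone)
- solvent: closed bottle, 56 mm across, 110 mm high, beyond the pocket end of the tray (leave it alone)
- screw_cup: steel cup, 52 mm across, 45 mm high, on the tray floor outside the lane wall (leave it alone)
- bracket: aluminium plate 60 x 90 x 16 mm (leave it alone)
- gauge: caliper, 160 mm long, 11 mm high, behind the tray's rear wall (leave it alone)
Not all that is in view belongs to the job. What is shaped like the big_wheel but blue or yellow is not meant. What is shaped like the wheel_b but pink is not meant.

How it is judged:
On the way, in this order (a step that is already met when the one before it is completed fails the run):
1. the big flywheel has been nudged back, its rim 20 mm or more behind the mouth (y of big_wheel in the frame of tray below -0.07 m), for 0.2 s.
2. one small flywheel is in the lane, its centre 30 mm or more past the mouth (y of any of wheel_a, wheel_b in the frame of tray above 0.03 m), for 0.1 s.
3. the small flywheel is pressed home: within 2.5 mm of the seat while the fingers push it with 5 N or more (((y of wheel_a in the frame of tray above 0.0945 m and contact force between wheel_a and the fingers above 5 N) or (y of wheel_b in the frame of tray above 0.0945 m and contact force between wheel_b and the fingers above 5 N))), for 0.1 s.
At the end, for the whole second after the job is handed in: One small flywheel is fully home in the pocket (its centre within 2.5 mm of the seat along the lane); the big one's centre is at least 60 mm and the other small one's at least 45 mm behind the mouth, both inside the tray; all three lie flat on the tray floor and at rest (((y of wheel_a in the frame of tray between 0.0945 and 0.1 m and y of wheel_b in the frame of tray below -0.045 m) or (y of wheel_b in the frame of tray between 0.0945 and 0.1 m and y of wheel_a in the frame of tray below -0.045 m)) and y of big_wheel in the frame of tray between -0.25 and -0.06 m and angle between each of wheel_a, wheel_b, big_wheel's own z axis and vertical below 0.06 rad and linear speed of each of wheel_a, wheel_b, big_wheel below 0.01 m/s and z of each of wheel_a, wheel_b, big_wheel in the frame of tray below 0.01 m and y of each of wheel_a, wheel_b in the frame of tray above -0.25 m); the robot touches nothing.
It fails at once if a flywheel is lifted more than 20 mm off the tray floor, or tipped by more than 0.35 rad (z of any of wheel_a, wheel_b, big_wheel in the frame of tray above 0.026 m or angle between any of wheel_a, wheel_b, big_wheel's own z axis and vertical above 0.35 rad).
It fails at once if a flywheel is pushed with more than 40 N (contact force between any of wheel_a, wheel_b, big_wheel and the fingers above 40 N or contact force between any of wheel_a, wheel_b, big_wheel and the arm above 40 N).
It fails at once if a bystander is moved by more than 30 mm (distance of any of meter, tape_roll, driver, solvent, screw_cup, bracket, gauge from where it was at the start of the episode above 0.03 m).
It also fails if it takes over 64 s, if anything falls off the work surface, if the arm or the gripper's body presses on something with over 40 N, if the wrist force passes 120 N, or if a joint passes its speed limit or range.

## Robot

A 7-joint arm with a two-finger parallel gripper is mounted at the origin on the work surface. World frame = base frame: x ahead of the robot, y to its left, z up, the work surface at z = 0. Lengths are in m, angles in rad, forces in N, time in s.
With the tool pointing down it reaches from about 0.425 to 0.925 m from the base axis. Payload 6.8 kg.
Tool frame: the origin (TCP) lies where the fingers leave the gripper's body, on its centre line; the fingertips stand 73 mm ahead of it and the grasp point (between the pads) lies 54 mm ahead of it; z points along the fingers, y is the direction in which the jaws open and shut (so a half turn about z gives the same grasp; the last joint's range is limited). The gripper opens to 85 mm and grips with 20 to 120 N. Pads are 22 mm wide; open, the fingers measure 114 mm over their backs; the gripper's body (76 mm by 85 mm) begins 54 mm behind the grasp point. The pads swing forward as they close: fully open they stand 13 mm farther back than shut.
Start: joints at [-1.386, 0.477, 0.022, 1.555, -0.011, 1.109, -0.083], TCP at [0.195, 0.646, 0.304] pointing down, gripper open.
Joint ranges: [-2.96, 2.96], [-0.34, 2.1], [-1.41, 1.46], [0.24, 2.44], [-1.37, 4.51], [0.17, 1.92], [-2.96, 2.96]. Speed limits (rad/s): [2.39, 2.39, 3.14, 3.14, 3.14, 3.14, 3.14].

## Interface

Orientations are given as a rotation vector (axis times angle).
In Python, from bench import r gives the robot as it stands.
- The arm moves only by the shell command python3 -m handwheel 'ROWS' [FORCE]. ROWS is JSON, a list that holds one entry, the list of rows, each a list of 7 numbers: the shift along the world's x, y, z in m, then the turn, a rotation vector about the world's x, y, z in rad, then the finger opening in m, from 0 to 0.0854. A call has 1 to 10 rows; each row shifts and turns the commanded pose from where the row before left it; what a row does not reach is not made up. A row lasts 1/12 s, in which the tool goes at most 41.7 mm and 7.16 degrees, less where a joint would pass 70% of its speed; a pose out of reach is approached as far as the arm can. A call is refused whole if a number of a shift passes 0.0417 or a number of a turn 0.125, either way. A call with a gripper value outside its range is refused whole. The fingers move at their own pace and stop on an object; FORCE is the grip in N (left out, the last holds). Time passes only in rows, so rows that do not move let the fingers close. It gives the time, the measured TCP pose, the force and the opening at its end, in the units of the state.
- r.get_obs(): the state, without advancing time (a new reading comes with each control period).
- r.grab_frame(name): name is "scene" or "side" or "wrist"; returns (picture, depth): 420x560x3 uint8, red, green, blue; 420x560 float32, m along the optical axis (not along the pixel's ray), 0 where there is no reading.
- r.get_calibration(name): a dict with "vertical_fov" (degrees; the focal length in pixels is half the picture's height over the tangent of half this angle, whatever the lens; pixels are square), "cx", "cy" (the principal point, pixels), "R" (3x3) and "t" (3): a world point X has camera coordinates R X + t; the wrist camera has in their place "T_tool_cam" (4x4, takes a point from camera to tool coordinates, whose origin is the TCP and whose axes are the flange's). Camera axes: x right, y down, z forward; pixel columns grow to the right and rows downward; lengths in m; the calibration is good to about 2 mm. A picture is of the moment at which its call begins: read the wrist's pose just before it. get_calibration takes no time and is no camera call.
- r.hand_in(): hands the job in, once; it reports no verdict.
Trained networks look in the newest picture that a camera, given by its name, has taken for a name from the list of things; names that differ only in an ending like _2 or _b are one class to them, and where a whole thing is asked for, a point or a joint stands for the part that bears it (a point fixed in the world has none). Each returns a list of dicts, best first, with "p" (0 to 1); they miss things now and then, are a little off and sometimes report something else, mostly with a low value. They report only what shows in the picture. A call takes as long as a camera call. They do not tell look-alikes from the thing itself.
- r.masks_of(label, camera): "pixels" (420x560 bool, what is visible of it) and "at" ([column, row] in pixels, amid what is visible of it).
The state is a dict: "clock": time; "joints": joint angles; "qvel": joint speeds; "tau": joint torques, N m; "tcp_pos": TCP position; "orientation": TCP orientation; "contact_force": force on the tool from outside, world axes, zero at the start; "moment": the same for the moment, N m; "grip_width": finger opening in m.
Only numpy, scipy, OpenCV 4.12 (cv2) and the standard library are available. Lean on these libraries where they do the work, as an engineer would, in place of code of your own. Each camera call takes 0.05 s, during which the arm holds its last target.

## Working session

There is one attempt and no reset: what is moved stays moved. The work goes in short steps, Python scripts to look and compute and a shell command to move; the robot and the scene stay as the last step left them, time stands still between calls to the robot, and variables do not carry over. Pictures are saved under pics/ and viewed, and the job is handed in when it is done.

```bash
mkdir -p pics; ls; cat > h.py <<'E'
import numpy as np,cv2
from bench import r
from scipy.spatial.transform import Rotation as Ro
def cal(n):
    c=r.get_calibration(n); f=210/np.tan(np.radians(c["vertical_fov"])/2); return c,f
def grab(n,fn):
    o=r.get_obs(); im,d=r.grab_frame(n); cv2.imwrite(f'pics/{fn}.png',im[:,:,::-1]); np.savez(f'pics/{fn}.npz',d=d,p=o['tcp_pos'],o=o['orientation'],im=im); return o,im,d
def extr(n,o=None):
    c,f=cal(n)
    if n=='wrist':
        T=np.eye(4);T[:3,:3]=Ro.from_rotvec(o['orientation']).as_matrix();T[:3,3]=o['tcp_pos']
        M=T@np.array(c['T_tool_cam']); R=M[:3,:3].T; t=-R@M[:3,3]
    else: R=np.array(c['R']);t=np.array(c['t'])
    return R,t,f,c['cx'],c['cy']
def ray(n,u,v,z,o=None):
    "pixel -> world at plane z"
    R,t,f,cx,cy=extr(n,o); C=-R.T@t; d=R.T@np.array([(u-cx)/f,(v-cy)/f,1]); return C+d*(z-C[2])/d[2]
def proj(n,X,o=None):
    R,t,f,cx,cy=extr(n,o); c=R@np.array(X)+t; return np.array([f*c[0]/c[2]+cx,f*c[1]/c[2]+cy])
def cloud(n,d,o=None):
    R,t,f,cx,cy=extr(n,o); v,u=np.mgrid[:420,:560]; P=np.stack([(u-cx)/f*d,(v-cy)/f*d,d],-1); return (P-t)@R
E
python3 - <<'E'
from h import *
o=r.get_obs();print(o)
for n in('scene','side','wrist'):
    grab(n,n+'0'); print(n,{k:np.round(v,3).tolist() for k,v in r.get_calibration(n).items()})
E
```

```text
pics
{'clock': 0.0, 'joints': array([-1.38613625,  0.47784007,  0.02236084,  1.55647639, -0.01153226,
        1.10927326, -0.08313942]), 'qvel': array([ 0.0009989 , -0.00083332, -0.00245809, -0.00186842,  0.00091773,
        0.00152495, -0.00201561]), 'tau': array([-2.69956900e-05, -5.96456265e+01,  1.60804544e+00, -2.81197643e+01,
        1.24830566e-02,  9.20785853e-03, -2.09888026e-05]), 'tcp_pos': array([0.19467845, 0.64583147, 0.30288865]), 'orientation': array([-4.58283184e-01, -3.10783173e+00,  2.92575415e-03]), 'contact_force': array([ 0.03706873, -0.29498206, -0.19656088]), 'moment': array([-0.01094124,  0.01380223, -0.03371059]), 'grip_width': 0.08516012522028778}
scene {'vertical_fov': 47.277, 'cx': 273.963, 'cy': 219.543, 'R': [[0.695, 0.719, 0.009], [0.614, -0.588, -0.526], [-0.373, 0.371, -0.85]], 't': [-0.428, -0.315, 1.381]}
side {'vertical_fov': 48.443, 'cx': 276.545, 'cy': 206.74, 'R': [[0.96, -0.281, -0.012], [-0.23, -0.761, -0.606], [0.162, 0.585, -0.795]], 't': [-0.532, 0.169, 1.062]}
wrist {'vertical_fov': 67.041, 'cx': 278.03, 'cy': 208.542, 'T_tool_cam': [[-0.0, -0.958, -0.287, 0.074], [1.0, -0.0, 0.001, -0.001], [-0.001, -0.287, 0.958, -0.07], [0.0, 0.0, 0.0, 1.0]]}
```

View pics/scene0.png

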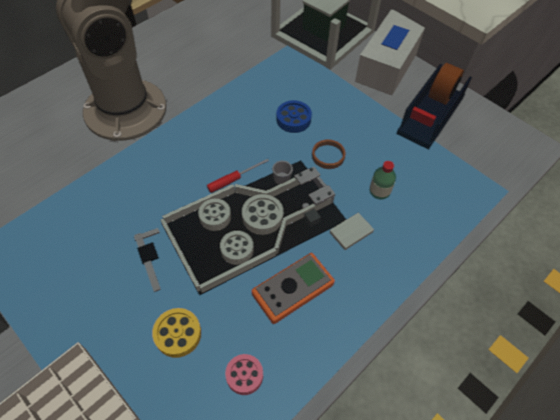

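View pics/side0.png

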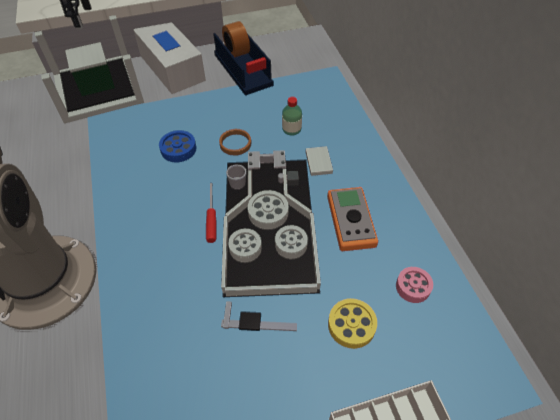

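View pics/wrist0.png

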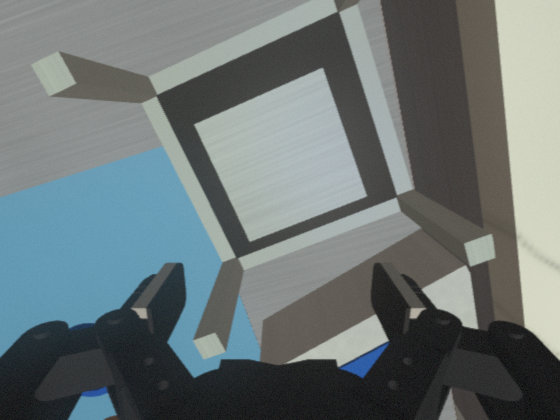

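The scene view shows the big wheel in the mouth at (263,213) and the small wheels at (215,213) and (236,247). In the side view they are at (268,208), (244,244) and (291,241). Look-alikes in the side view, all outside the tray: blue (177,145), yellow (353,322), pink (415,284). The three silver wheels in the tray are the ones meant.

```bash
cat >> h.py <<'E'
def circ(P):
    A=np.c_[2*P,np.ones(len(P))]; s=np.linalg.lstsq(A,(P**2).sum(1),rcond=None)[0]; return s[:2],np.sqrt(s[2]+s[:2]@s[:2])
E
python3 - <<'E'
from h import *
for n in('side','scene'):
    o,im,d=grab(n,n+'1'); W=cloud(n,d)
    for lab in('big_wheel','wheel_a','tray','toes','catch'):
        for m in r.masks_of(lab,n):
            k=m['pixels']&(d>0); P=W[k]
            print(n,lab,round(m['p'],2),np.round(m['at']),k.sum(),end=' ')
            if 'wheel' in lab and k.sum()>50:
                # outline ray onto z=.034
                cs,_=cv2.findContours(m['pixels'].astype(np.uint8),0,cv2.CHAIN_APPROX_NONE); c=max(cs,key=len)[:,0]
                top=P[(P[:,2]>.026)&(P[:,2]<.045)]
                (x,y),rr=cv2.minEnclosingCircle(top[:,:2].astype(np.float32)) if len(top)>5 else ((0,0),0)
                print('minenc',np.round([x,y,rr],4),'z90',np.percentile(P[:,2],90).round(4),end='')
            print()
    # height map of the tray region
    np.save(f'pics/W_{n}.npy',W)
for n in('side','scene'):
    print(n,[ray(n,u,v,.034).round(3) for u,v in ([(223,291),(318,290)] if n=='side' else [(200,287),(163,220)])])
E
python3 - <<'E'
import cv2
a=cv2.imread('pics/side0.png')[130:310,190:350]
cv2.imwrite('pics/c1.png',cv2.resize(a,None,fx=3.3,fy=3.3,interpolation=2))
E
```

```text
side big_wheel 0.85 [177. 146.] 1009 minenc [0.3624 0.3245 0.0521] z90 0.0293
side big_wheel 0.78 [351. 322.] 1935 minenc [ 0.6311 -0.299   0.0504] z90 0.0293
side big_wheel 0.56 [270. 208.] 1231 minenc [0.5425 0.0352 0.052 ] z90 0.0354
side wheel_a 0.81 [411. 287.] 1037 minenc [ 0.7944 -0.2552  0.0385] z90 0.0298
side wheel_a 0.74 [294. 241.] 794 minenc [ 0.5681 -0.0742  0.0384] z90 0.0357
side wheel_a 0.65 [244. 248.] 902 minenc [ 0.4608 -0.0506  0.0395] z90 0.0355
side tray 0.57 [272. 231.] 9089 
side toes 0.98 [272. 232.] 9086 
side catch 0.59 [281. 176.] 43 
scene big_wheel 0.95 [176. 334.] 1929 minenc [ 0.6286 -0.3018  0.0505] z90 0.0304
scene big_wheel 0.66 [249. 230.] 9560 minenc [ 0.5371 -0.0013  0.2124] z90 0.036
scene big_wheel 0.63 [290. 116.] 944 minenc [0.3598 0.3232 0.0524] z90 0.0305
scene big_wheel 0.6 [261. 214.] 1353 minenc [0.5396 0.0335 0.053 ] z90 0.0365
scene wheel_a 0.8 [237. 249.] 942 minenc [ 0.5715 -0.0754  0.0446] z90 0.0368
scene wheel_a 0.71 [245. 374.] 1177 minenc [ 0.7927 -0.2567  0.0381] z90 0.0308
scene wheel_a 0.69 [214. 216.] 832 minenc [ 0.4569 -0.0518  0.0418] z90 0.037
scene tray 0.57 [252. 230.] 9614 
scene tray 0.55 [258. 214.] 1265 
scene toes 0.63 [251. 232.] 9857 
scene catch 0.45 [261. 215.] 1238 
side [array([ 0.388, -0.16 ,  0.034]), array([ 0.584, -0.216,  0.034])]
scene [array([ 0.59 , -0.202,  0.034]), array([ 0.395, -0.156,  0.034])]
```

View pics/c1.png

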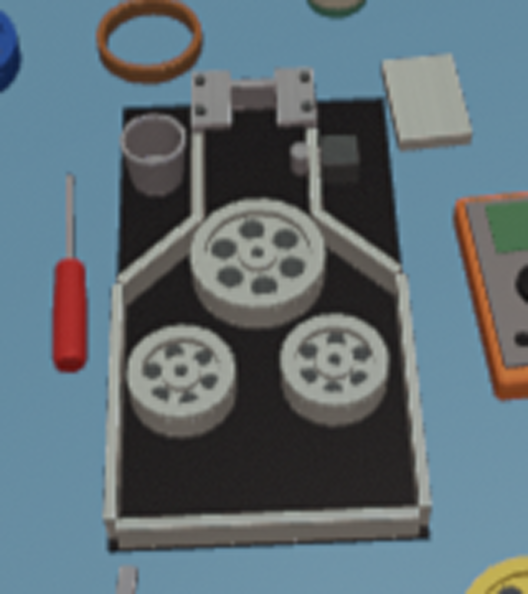

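```bash
cat > fit.py <<'E'
from h import *
from scipy.optimize import least_squares
# midlines of walls in tray frame (mm): inner +4
k=4*np.tan(np.radians(22.5))
L=[(-.045,.08),(-.045,.0017),(-.104,-.0573),(-.104,-.254),(.104,-.254),(.104,-.0573),(.045,.0017),(.045,.08)]
S=[(np.array(L[i]),np.array(L[i+1])) for i in range(7)]
def dist(Q):
    D=[]
    for a,b in S:
        t=np.clip(((Q-a)@(b-a))/((b-a)@(b-a)),0,1); D.append(np.linalg.norm(Q-a-t[:,None]*(b-a),axis=1))
    return np.min(D,0)
def tot(p,Q):
    c,s=np.cos(p[2]),np.sin(p[2]); return (Q-p[:2])@np.array([[c,-s],[s,c]])
for n in('side','scene'):
    W=np.load(f'pics/W_{n}.npy'); P=W.reshape(-1,3)
    m=(P[:,2]>.029)&(P[:,2]<.039)&(abs(P[:,0]-.52)<.2)&(abs(P[:,1]+.03)<.25)
    Q=P[m][:,:2]; p=np.array([.545,.05,.26])
    for it in range(12):
        th=max(.03*.75**it,.008); D=dist(tot(p,Q)); q=Q[D<th]
        p=least_squares(lambda p:dist(tot(p,q)),p,loss='soft_l1',f_scale=.002).x
    print(n,p.round(4),len(q),np.abs(dist(tot(p,q))).mean())
    print({k:tot(p,np.array([v])).round(4).tolist() for k,v in dict(big=(.541,.0345),R=(.5695,-.0747),L=(.459,-.051)).items()})
E
python3 fit.py
```

```text
side [0.5624 0.0669 0.1206] 621 0.003890555128555585
{'big': [[-0.0251, -0.0296]], 'R': [[-0.01, -0.1414]], 'L': [[-0.1168, -0.1046]]}
scene [0.5604 0.0601 0.0961] 601 0.003854295367556099
{'big': [[-0.0218, -0.0237]], 'R': [[-0.0039, -0.1351]], 'L': [[-0.1116, -0.1009]]}
```

```bash
sed -i 's/\.05,\.26/.08,-.27/' fit.py; python3 fit.py
```

```text
side [ 0.5508  0.0661 -0.2462] 1344 0.002328357990798608
{'big': [[-0.0018, -0.033]], 'R': [[0.0524, -0.132]], 'L': [[-0.0605, -0.1359]]}
scene [ 0.5499  0.0643 -0.2478] 1430 0.0023802540879983907
{'big': [[-0.0013, -0.0311]], 'R': [[0.0531, -0.13]], 'L': [[-0.0599, -0.1341]]}
```

```bash
cat >> h.py <<'E'
O=np.array([.5504,.0652]);A=-.247
X=np.array([np.cos(A),np.sin(A)]);Y=np.array([-np.sin(A),np.cos(A)])
def tw(x,y): return O+x*X+y*Y
def wt(p): q=np.array(p)[:2]-O; return np.array([q@X,q@Y])
def st():
    o=r.get_obs(); R=Ro.from_rotvec(o['orientation']).as_matrix()
    print('t',round(o['clock'],2),'tcp',o['tcp_pos'].round(4),'tray',wt(o['tcp_pos']).round(4),'jaw ang rel tray x',round(((np.arctan2(R[1,1],R[0,1])-A+np.pi/2)%np.pi)-np.pi/2,3),'zax',R[:,2].round(3),'F',o['contact_force'].round(1),'Ftray',(o['contact_force'][:2]@X).round(1),(o['contact_force'][:2]@Y).round(1),'w',round(o['grip_width'],4),'q7',o['joints'][6].round(2))
    return o
E
python3 - <<'E'
from h import *
o=st(); p=o['tcp_pos']
for n,t in dict(L=(-.066,-.082),lane=(0,.04)).items():
    w=tw(*t); print(n,w.round(4),(w-p[:2]).round(4))
W=np.load('pics/W_side.npy').reshape(-1,3)
m=(W[:,2]>.12)&(abs(W[:,0]-.4)<.3)&(W[:,1]>-.3)&(W[:,1]<.9); Q=W[m]; print(len(Q)); 
for y in np.arange(-.3,.9,.1):
    q=Q[(Q[:,1]>=y)&(Q[:,1]<y+.1)]
    if len(q): print(y.round(1),q[:,0].min().round(2),q[:,0].max().round(2),q[:,2].max().round(2))
E
```

```text
t 0.75 tcp [0.1948 0.6463 0.3039] tray [-0.4869  0.4765] jaw ang rel tray x 1.525 zax [-0.  0. -1.] F [-0.6  0.2  0.5] Ftray -0.6 0.1 w 0.0855 q7 -0.08
L [0.4664 0.0018] [ 0.2715 -0.6445]
lane [0.5602 0.104 ] [ 0.3654 -0.5423]
4833
0.5 0.16 0.29 0.34
0.6 0.11 0.65 0.32
0.7 0.1 0.61 0.19
0.8 0.1 0.6 0.19
```

```bash
python3 -m handwheel '[[[0,0,0.02,0,0,0,0],[0,0,0.02,0,0,0,0],[0.013,-0.03,0,0,0,-0.1,0],[0.013,-0.03,0,0,0,-0.1,0],[0.013,-0.03,0,0,0,-0.1,0],[0.013,-0.03,0,0,0,-0.1,0],[0.013,-0.03,0,0,0,-0.1,0],[0.013,-0.03,0,0,0,-0.1,0],[0.013,-0.03,0,0,0,-0.1,0],[0.013,-0.03,0,0,0,-0.1,0]]]' 20
python3 -m handwheel '[[[0.013,-0.03,0,0,0,-0.1,0],[0.013,-0.03,0,0,0,-0.1,0],[0.013,-0.03,0,0,0,-0.1,0],[0.013,-0.03,0,0,0,-0.1,0],[0.013,-0.03,0,0,0,-0.1,0],[0.013,-0.03,0,0,0,-0.1,0],[0.013,-0.03,0,0,0,-0.1,0],[0.013,-0.03,0,0,0,0,0],[0.013,-0.03,0,0,0,0,0],[0.013,-0.03,0,0,0,0,0]]]'
python3 -c "from h import *;st();print(tw(-.066,-.082)-r.get_obs()['tcp_pos'][:2])"
```

```text
clock: 1.58
tcp_pos: [0.2993, 0.4047, 0.3441]
orientation: [-1.639, -2.68, -0.001]
contact_force: [0.2, -0.0, -0.4]
grip_width: 0.0001
clock: 2.42
tcp_pos: [0.4292, 0.1047, 0.3443]
orientation: [-2.454, -1.961, -0.002]
contact_force: [0.8, 0.6, 1.0]
grip_width: 0.0003
t 2.42 tcp [0.4292 0.1047 0.3443] tray [-0.1272  0.0086] jaw ang rel tray x 0.025 zax [ 0.001  0.001 -1.   ] F [0.8 0.6 1. ] Ftray 0.6 0.8 w 0.0003 q7 -0.58
[ 0.03716726 -0.10283672]
```

```bash
python3 -m handwheel '[[[0.013,-0.035,0,0,0,-0.025,0],[0.012,-0.034,0,0,0,0,0],[0.012,-0.034,0,0,0,0,0],[0,0,-0.03,0,0,0,0],[0,0,0,0,0,0,0]]]'
cat > look.py <<'E'
from h import *
import sys
fn=sys.argv[1]; cams=sys.argv[2:] or ['wrist']
st()
for n in cams:
    o,im,d=grab(n,fn+n[0:2]); W=cloud(n,d,o)
    for lab in('big_wheel','wheel_a'):
        for m in r.masks_of(lab,n):
            k=m['pixels']&(d>0); P=W[k]; P=P[(P[:,2]>.028)&(P[:,2]<.045)]
            if len(P)<30: continue
            (x,y),rr=cv2.minEnclosingCircle(P[:,:2].astype(np.float32)); q=wt((x,y))
            if abs(q[0])<.12 and -.26<q[1]<.15: print(n,lab,round(m['p'],2),np.round(m['at']),'tray',q.round(4),'r',round(rr,4),'zmed',np.median(P[:,2]).round(4))
E
python3 look.py a wrist
```

```text
clock: 2.83
tcp_pos: [0.4644, 0.0012, 0.3112]
orientation: [-2.481, -1.925, 0.006]
contact_force: [-1.2, 0.9, -0.7]
grip_width: 0.0001
t 2.83 tcp [0.4644 0.0012 0.3112] tray [-0.0677 -0.0831] jaw ang rel tray x -0.004 zax [-0.004 -0.001 -1.   ] F [-1.2  0.9 -0.7] Ftray -1.4 0.5 w 0.0001 q7 -0.27
wrist big_wheel 0.64 [342. 132.] tray [-0.0018 -0.0338] r 0.0501 zmed 0.034
wrist wheel_a 0.74 [379. 216.] tray [ 0.0497 -0.1313] r 0.0383 zmed 0.0338
wrist wheel_a 0.57 [288. 221.] tray [-0.0583 -0.1358] r 0.038 zmed 0.0338
```

View pics/awr.png

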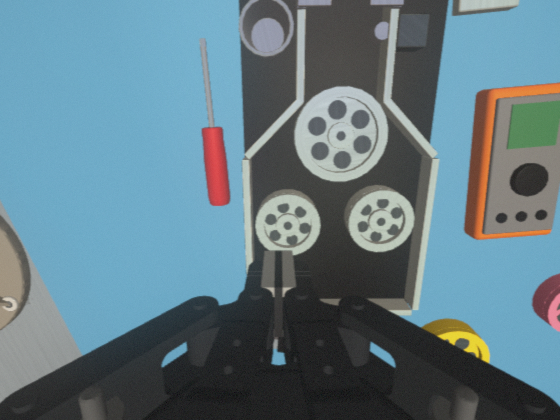

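The wrist view shows the big wheel at (342,132) in the mouth, small wheels at (288,221) and (379,216), and the closed fingers above the left one. I'll refit the tray from this view.

```bash
python3 - <<'E'
import re
s=open('fit.py').read()
s=s.replace("for n in('side','scene'):\n    W=np.load(f'pics/W_{n}.npy')","z=np.load('pics/awr.npz')\nfor n in('wrist',):\n    W=cloud(n,z['d'],dict(tcp_pos=z['p'],orientation=z['o']))")
open('fit2.py','w').write(s)
E
python3 fit2.py; python3 - <<'E'
from h import *
z=np.load('pics/awr.npz');W=cloud('wrist',z['d'],dict(tcp_pos=z['p'],orientation=z['o']))
# finger geometry
P=W[(W[...,2]>.2)&(z['d']>0)];print(len(P))
R=Ro.from_rotvec(z['o']).as_matrix(); T=(P-z['p'])@R
t=T[T[:,2]>.06]; print(t.min(0).round(4),t.max(0).round(4))
E
```

```text
wrist [ 0.5488  0.0663 -0.2457] 5222 0.002328405490438499
{'big': [[0.0001, -0.0327]], 'R': [[0.0543, -0.1317]], 'L': [[-0.0586, -0.1356]]}
50143
[ 0.0058 -0.0141  0.06  ] [0.0112 0.0128 0.0702]
```

```bash
sed -i 's/^O=.*/O=np.array([.5495,.0657]);A=-.246/' h.py; python3 -m handwheel '[[[0.003,0.007,-0.035,0,0,0,0],[0,0,-0.035,0,0,0,0],[0,0,-0.035,0,0,0,0],[0,0,-0.035,0,0,0,0],[0,0,-0.035,0,0,0,0],[0,0,-0.025,0,0,0,0],[0,0,-0.014,0,0,0,0],[0,0,-0.01,0,0,0,0],[0,0,0,0,0,0,0]]]'; python3 look.py b side
```

```text
clock: 3.73
tcp_pos: [0.4688, 0.0115, 0.0891]
orientation: [-2.475, -1.933, 0.001]
contact_force: [-0.3, 1.6, 0.2]
grip_width: -0.0002
t 3.73 tcp [0.4688 0.0115 0.0891] tray [-0.0651 -0.0722] jaw ang rel tray x 0.001 zax [-0.001  0.001 -1.   ] F [-0.3  1.6  0.2] Ftray -0.7 1.5 w -0.0002 q7 0.07
side big_wheel 0.89 [273. 213.] tray [ 0.003  -0.0321] r 0.0523 zmed 0.0334
side wheel_a 0.93 [244. 247.] tray [-0.0571 -0.1339] r 0.0397 zmed 0.0336
side wheel_a 0.56 [291. 244.] tray [ 0.0506 -0.1298] r 0.0394 zmed 0.0337
```

```bash
python3 - <<'E'
import cv2
a=cv2.imread('pics/bsi.png')[130:310,190:350]
cv2.imwrite('pics/c2.png',cv2.resize(a,None,fx=3.3,fy=3.3,interpolation=2))
E
```

```text
(no output)
```

View pics/c2.png

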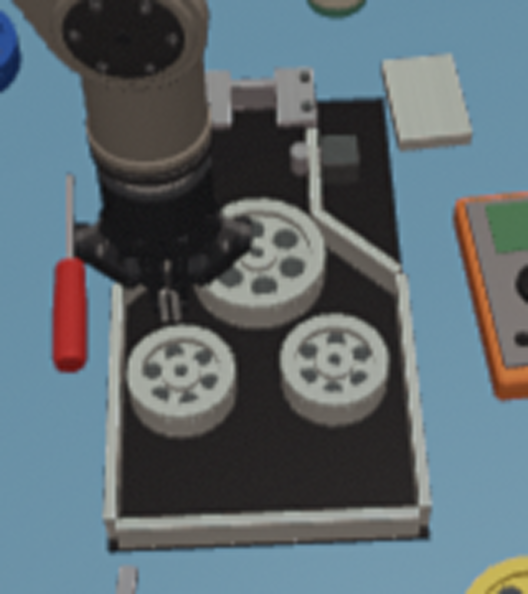

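```bash
python3 -m handwheel '[[[-0.001,-0.006,0,0,0,0,0],[-0.001,-0.006,0,0,0,0,0],[-0.001,-0.006,0,0,0,0,0],[-0.002,-0.007,0,0,0,0,0],[-0.002,-0.007,0,0,0,0,0],[-0.002,-0.007,0,0,0,0,0],[-0.002,-0.007,0,0,0,0,0],[-0.002,-0.007,0,0,0,0,0],[-0.002,-0.007,0,0,0,0,0],[-0.002,-0.006,0,0,0,0,0]]]'; python3 -c "from h import *;st()"
python3 -m handwheel '[[[-0.001,-0.006,0,0,0,0,0],[-0.001,-0.005,0,0,0,0,0],[-0.001,-0.004,0,0,0,0,0],[0,0,0,0,0,0,0]]]';  python3 look.py c side wrist
```

```text
clock: 4.72
tcp_pos: [0.4515, -0.0566, 0.0899]
orientation: [2.479, 1.93, -0.0]
contact_force: [0.4, 1.2, 0.3]
grip_width: 0.0004
t 4.72 tcp [ 0.4515 -0.0566  0.0899] tray [-0.0653 -0.1425] jaw ang rel tray x -0.002 zax [-0. -0. -1.] F [0.4 1.2 0.3] Ftray 0.1 1.3 w 0.0004 q7 0.2
clock: 5.05
tcp_pos: [0.4485, -0.0718, 0.0899]
orientation: [2.479, 1.929, -0.001]
contact_force: [0.6, 0.4, -0.1]
grip_width: -0.0001
t 5.05 tcp [ 0.4485 -0.0718  0.0899] tray [-0.0645 -0.1579] jaw ang rel tray x -0.002 zax [-0. -0. -1.] F [ 0.6  0.4 -0.1] Ftray 0.4 0.5 w -0.0001 q7 0.23
side big_wheel 0.7 [271. 206.] tray [ 0.0007 -0.0323] r 0.0511 zmed 0.0333
side wheel_a 0.64 [291. 243.] tray [ 0.0508 -0.1296] r 0.0392 zmed 0.0336
side wheel_a 0.59 [245. 272.] tray [-0.057  -0.2069] r 0.0393 zmed 0.0337
side wheel_a 0.15 [281. 251.] tray [ 0.0014 -0.0653] r 0.2154 zmed 0.0341
wrist big_wheel 0.74 [440.  50.] tray [-0.0059 -0.0554] r 0.045 zmed 0.034
wrist wheel_a 0.91 [508. 217.] tray [ 0.0491 -0.132 ] r 0.0381 zmed 0.0337
```

View pics/csi.png

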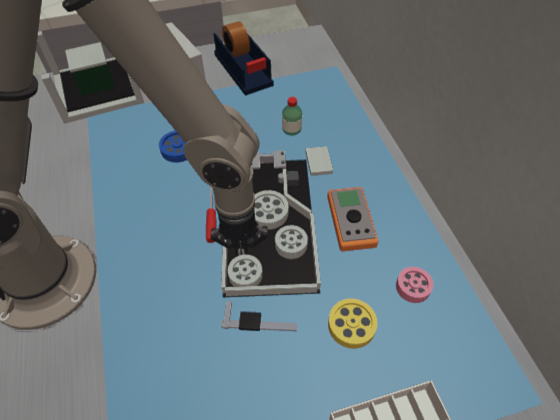

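```bash
python3 -m handwheel '[[[0,0,0.03,0,0,0,0],[0,0,0.035,0,0,0,0],[0.0185,0.0295,0,0,0,0,0],[0.0185,0.0295,0,0,0,0,0],[0.0185,0.0295,0,0,0,0,0],[0.0185,0.0295,0,0,0,0,0.03],[0.0185,0.0295,0,0,0,0,0.03],[0.0185,0.0295,0,0,0,0,0.03],[0,0,0,0,0,0,0.03],[0,0,0,0,0,0,0.03]]]'; python3 look.py d side wrist
```

```text
clock: 6.18
tcp_pos: [0.5604, 0.109, 0.1545]
orientation: [-2.474, -1.937, -0.001]
contact_force: [-1.1, -1.1, 0.3]
grip_width: 0.0301
t 6.18 tcp [0.5604 0.109  0.1545] tray [-0.      0.0447] jaw ang rel tray x 0.004 zax [ 0.  0. -1.] F [-1.1 -1.1  0.3] Ftray -0.8 -1.4 w 0.0301 q7 -0.18
side big_wheel 0.64 [270. 206.] tray [ 0.001  -0.0334] r 0.0513 zmed 0.0335
side wheel_a 0.97 [292. 242.] tray [ 0.0517 -0.1297] r 0.0387 zmed 0.0338
side wheel_a 0.92 [242. 273.] tray [-0.0578 -0.2085] r 0.0408 zmed 0.0336
wrist big_wheel 0.97 [280. 315.] tray [-0.0011 -0.0279] r 0.0448 zmed 0.0334
wrist big_wheel 0.43 [148. 192.] tray [-0.0772  0.0675] r 0.0239 zmed 0.0373
```

View pics/dwr.png

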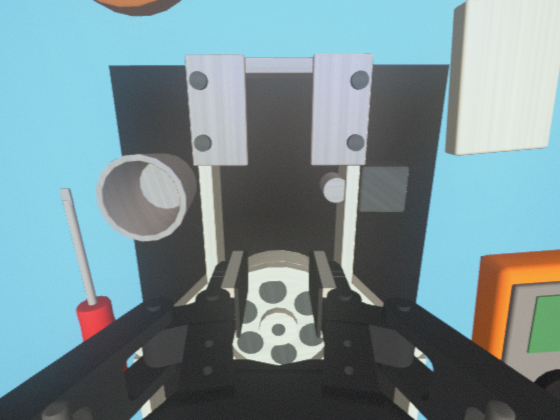

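```bash
python3 -m handwheel '[[[0,0,-0.02,0,0,0,0.03],[0,0,-0.02,0,0,0,0.03],[0,0,-0.018,0,0,0,0.03],[0,0,-0.01,0,0,0,0.03],[0,0,0,0,0,0,0.03]]]'; python3 look.py e wrist; python3 - <<'E'
from h import *
z=np.load('pics/ewr.npz');W=cloud('wrist',z['d'],dict(tcp_pos=z['p'],orientation=z['o']))
R=Ro.from_rotvec(z['o']).as_matrix(); T=(W-z['p'])@R
m=(T[...,2]>.045)&(T[...,2]<.08)&(abs(T[...,0])<.02)&(abs(T[...,1])<.045)&(z['d']>0);t=T[m]
print(m.sum(),t.min(0).round(4),t.max(0).round(4)); b=t[abs(t[:,1])>.01]; print(np.sort(abs(b[:,1]))[[0,-1]], np.percentile(t[:,2],[50,99]))
E
```

```text
clock: 6.9
tcp_pos: [0.5584, 0.1055, 0.0851]
orientation: [-2.478, -1.929, 0.005]
contact_force: [-1.7, -0.0, -0.2]
grip_width: 0.0301
t 6.9 tcp [0.5584 0.1055 0.0851] tray [-0.001   0.0407] jaw ang rel tray x -0.002 zax [-0.004 -0.001 -1.   ] F [-1.7 -0.  -0.2] Ftray -1.6 -0.4 w 0.0301 q7 -0.11
wrist big_wheel 0.75 [282. 337.] tray [-0.0021  0.0139] r 0.0226 zmed 0.0338
12805 [-0.02  -0.045  0.045] [0.02  0.045 0.08 ]
[0.01000085 0.04499986] [0.07843736 0.07990536]
```

View pics/ewr.png

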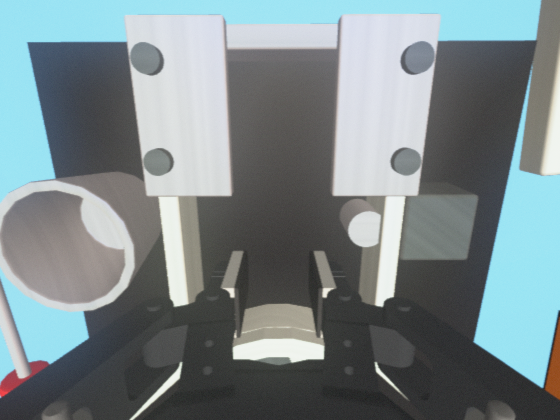

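```bash
python3 -m handwheel '[[[-0.001,-0.005,0,0,0,0,0.03],[-0.001,-0.005,0,0,0,0,0.03],[-0.001,-0.004,0,0,0,0,0.03],[-0.001,-0.004,0,0,0,0,0.03],[-0.001,-0.004,0,0,0,0,0.03]]]'; python3 -c "from h import *;st()"
python3 -m handwheel '[[[-0.001,-0.004,0,0,0,0,0.03],[-0.001,-0.004,0,0,0,0,0.03],[-0.001,-0.004,0,0,0,0,0.03],[0,0,0,0,0,0,0.03]]]'; python3 look.py f side
```

```text
clock: 7.47
tcp_pos: [0.5549, 0.0841, 0.0873]
orientation: [-2.478, -1.931, -0.001]
contact_force: [0.1, 1.5, -0.6]
grip_width: 0.0299
t 7.47 tcp [0.5549 0.0841 0.0873] tray [0.0008 0.0191] jaw ang rel tray x -0.001 zax [ 0.001  0.001 -1.   ] F [ 0.1  1.5 -0.6] Ftray -0.2 1.4 w 0.0299 q7 -0.08
clock: 7.8
tcp_pos: [0.5515, 0.071, 0.0869]
orientation: [2.479, 1.929, -0.001]
contact_force: [0.2, -0.4, -0.6]
grip_width: 0.03
t 7.8 tcp [0.5515 0.071  0.0869] tray [0.0007 0.0056] jaw ang rel tray x -0.002 zax [-0.    -0.001 -1.   ] F [ 0.2 -0.4 -0.6] Ftray 0.3 -0.3 w 0.03 q7 -0.06
side big_wheel 0.79 [267. 213.] tray [ 0.0029 -0.0511] r 0.0527 zmed 0.0335
side big_wheel 0.42 [246. 271.] tray [-0.0553 -0.2064] r 0.0386 zmed 0.0337
side big_wheel 0.24 [231. 177.] tray [-0.0767  0.0679] r 0.0256 zmed 0.0367
side wheel_a 0.91 [243. 271.] tray [-0.0553 -0.2064] r 0.0386 zmed 0.0337
side wheel_a 0.56 [288. 244.] tray [ 0.0501 -0.1305] r 0.0397 zmed 0.0337
side wheel_a 0.56 [231. 176.] tray [-0.0767  0.0679] r 0.0256 zmed 0.0365
side wheel_a 0.34 [274. 242.] tray [ 0.0015 -0.067 ] r 0.2136 zmed 0.034
```

```bash
python3 -m handwheel '[[[0.0015,-0.0035,0,0,0,-0.067,0.03],[0.0015,-0.0035,0,0,0,-0.067,0.03],[0.0015,-0.0035,0,0,0,-0.067,0.03],[0,-0.005,0,0,0,-0.062,0.03],[0,-0.005,0,0,0,-0.062,0.03],[-0.001,-0.005,0,0,0,-0.062,0.03],[-0.001,-0.005,0,0,0,-0.062,0.03],[0,0,0,0,0,0,0.03]]]'; python3 look.py g side
```

```text
clock: 8.62
tcp_pos: [0.5541, 0.0411, 0.0868]
orientation: [2.847, 1.326, -0.001]
contact_force: [0.2, 0.4, -0.1]
grip_width: 0.0303
t 8.62 tcp [0.5541 0.0411 0.0868] tray [ 0.0105 -0.0228] jaw ang rel tray x -0.453 zax [-0.    -0.001 -1.   ] F [ 0.2  0.4 -0.1] Ftray 0.1 0.4 w 0.0303 q7 -0.34
side big_wheel 0.7 [264. 221.] tray [-0.0109 -0.0778] r 0.0508 zmed 0.0335
side wheel_a 0.84 [245. 272.] tray [-0.0556 -0.209 ] r 0.0407 zmed 0.0337
side wheel_a 0.58 [293. 246.] tray [ 0.0533 -0.1356] r 0.0396 zmed 0.0339
```

```bash
python3 -m handwheel '[[[-0.004,-0.0043,0,0,0,-0.011,0.03],[-0.004,-0.0043,0,0,0,-0.011,0.03],[-0.004,-0.0043,0,0,0,-0.011,0.03],[-0.004,-0.0043,0,0,0,-0.011,0.03],[-0.004,-0.0043,0,0,0,-0.011,0.03],[-0.004,-0.0043,0,0,0,-0.011,0.03],[-0.004,-0.0043,0,0,0,-0.011,0.03],[-0.004,-0.0043,0,0,0,-0.011,0.03],[-0.003,-0.0035,0,0,0,-0.011,0.03],[0,0,0,0,0,0,0.03]]]'; python3 look.py i side
```

```text
clock: 9.6
tcp_pos: [0.5183, 0.0027, 0.0869]
orientation: [2.91, 1.185, -0.002]
contact_force: [-0.4, -1.0, -0.4]
grip_width: 0.0299
t 9.6 tcp [0.5183 0.0027 0.0869] tray [-0.0149 -0.0687] jaw ang rel tray x -0.551 zax [-0.001 -0.    -1.   ] F [-0.4 -1.  -0.4] Ftray -0.1 -1.0 w 0.0299 q7 -0.34
side big_wheel 0.61 [252. 237.] tray [-0.0432 -0.1188] r 0.0517 zmed 0.0333
side wheel_a 0.72 [244. 275.] tray [-0.0572 -0.2083] r 0.0406 zmed 0.0337
side wheel_a 0.71 [290. 247.] tray [ 0.0554 -0.1364] r 0.0387 zmed 0.0337
```

View pics/isi.png

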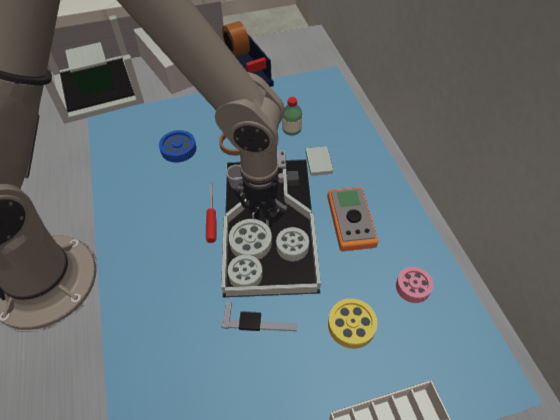

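```bash
python3 -m handwheel '[[[0.002,0.004,0.03,0,0,0,0.03],[0,0,0.03,0,0,0,0.03],[0.0078,-0.0265,0,0,0,0.11,0.03],[0.0078,-0.0265,0,0,0,0.11,0.03],[0.0078,-0.0265,0,0,0,0.11,0.03],[0.0078,-0.0265,0,0,0,0.11,0.03],[0.0062,-0.0305,0,0,0,0.11,0.03],[0,0,0,0,0,0,0.03]]]'; python3 look.py j wrist
```

```text
clock: 10.42
tcp_pos: [0.5592, -0.1364, 0.148]
orientation: [2.474, 1.927, -0.001]
contact_force: [-0.2, -1.5, 0.7]
grip_width: 0.0301
t 10.42 tcp [ 0.5592 -0.1364  0.148 ] tray [ 0.0587 -0.1936] jaw ang rel tray x -0.001 zax [ 0.003 -0.005 -1.   ] F [-0.2 -1.5  0.7] Ftray 0.1 -1.5 w 0.0301 q7 0.25
wrist big_wheel 0.74 [ 96. 104.] tray [-0.0478 -0.1205] r 0.0527 zmed 0.0339
wrist wheel_a 0.72 [101. 246.] tray [-0.0595 -0.2086] r 0.0412 zmed 0.0338
wrist wheel_a 0.65 [269. 138.] tray [ 0.053  -0.1376] r 0.0378 zmed 0.0339
```

View pics/jwr.png

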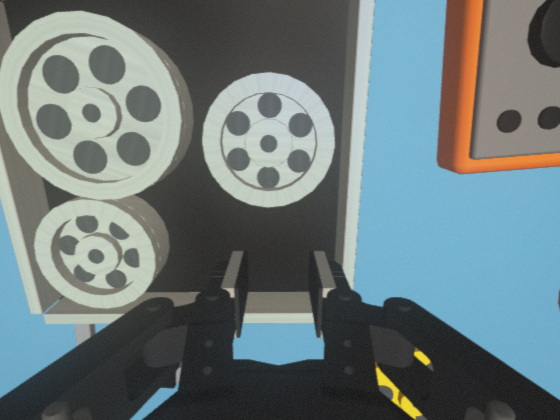

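```bash
python3 -m handwheel '[[[-0.005,0.001,-0.02,0,0,0,0.03],[0,0,-0.02,0,0,0,0.03],[0,0,-0.015,0,0,0,0.03],[0,0,-0.006,0,0,0,0.03],[0,0,0,0,0,0,0.03]]]'; python3 -c "from h import *;st()"
```

```text
clock: 10.98
tcp_pos: [0.5529, -0.1257, 0.0845]
orientation: [-2.472, -1.934, 0.003]
contact_force: [-0.1, -0.3, 0.5]
grip_width: 0.0301
t 10.98 tcp [ 0.5529 -0.1257  0.0845] tray [ 0.0499 -0.1848] jaw ang rel tray x 0.003 zax [-0.003  0.001 -1.   ] F [-0.1 -0.3  0.5] Ftray 0.0 -0.3 w 0.0301 q7 0.3
```

```bash
python3 -m handwheel '[[[0.002,0.0064,0,0,0,0,0.03],[0.002,0.0064,0,0,0,0,0.03],[0.002,0.0064,0,0,0,0,0.03],[0.002,0.0064,0,0,0,0,0.03],[0.002,0.0064,0,0,0,0,0.03],[0.002,0.0064,0,0,0,0,0.03],[0,0,0,0,0,0,0.03]]]'; python3 look.py k side
```

```text
clock: 11.57
tcp_pos: [0.5665, -0.0869, 0.086]
orientation: [-2.473, -1.936, -0.002]
contact_force: [0.1, 0.2, -0.4]
grip_width: 0.03
t 11.57 tcp [ 0.5665 -0.0869  0.086 ] tray [ 0.0537 -0.1438] jaw ang rel tray x 0.004 zax [ 0.001  0.001 -1.   ] F [ 0.1  0.2 -0.4] Ftray 0.0 0.2 w 0.03 q7 0.23
side wheel_a 0.9 [242. 273.] tray [-0.0573 -0.2092] r 0.0457 zmed 0.0338
side wheel_a 0.5 [293. 242.] tray [ 0.0446 -0.1171] r 0.0277 zmed 0.0336
```

```bash
python3 -m handwheel '[[[0.0035,0.0041,0,0,0,0.1,0.03],[0.0035,0.0041,0,0,0,0.1,0.03],[0.0035,0.0041,0,0,0,0.1,0.03],[0.003,0.0041,0,0,0,0.1,0.03],[0.003,0.0041,0,0,0,0.1,0.03],[0,0,0,0,0,0,0.03]]]'; python3 look.py l wrist
```

```text
clock: 12.22
tcp_pos: [0.5827, -0.0685, 0.086]
orientation: [1.916, 2.489, 0.001]
contact_force: [0.8, 0.7, 0.1]
grip_width: 0.0302
t 12.22 tcp [ 0.5827 -0.0685  0.086 ] tray [ 0.0649 -0.1221] jaw ang rel tray x 0.504 zax [ 0.001  0.001 -1.   ] F [0.8 0.7 0.1] Ftray 0.5 0.9 w 0.0302 q7 0.57
wrist big_wheel 0.56 [ 77. 159.] tray [-0.045 -0.123] r 0.0524 zmed 0.0338
wrist wheel_a 0.87 [ 27. 314.] tray [-0.0367 -0.2011] r 0.0307 zmed 0.0338
```

View pics/lwr.png

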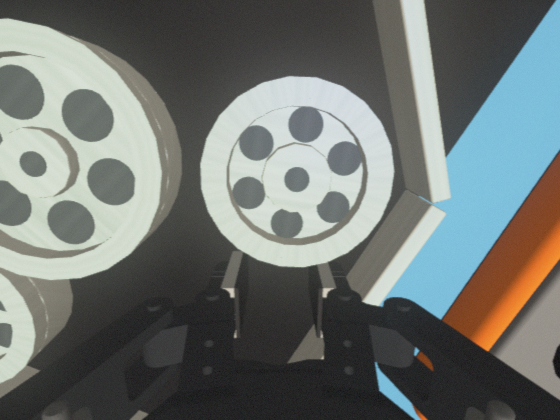

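```bash
python3 -m handwheel '[[[-0.0025,0.007,0,0,0,0,0.03],[-0.0025,0.007,0,0,0,0,0.03],[-0.0025,0.007,0,0,0,0,0.03],[-0.0025,0.007,0,0,0,0,0.03],[-0.0025,0.007,0,0,0,0,0.03],[-0.0025,0.007,0,0,0,0,0.03],[-0.0025,0.007,0,0,0,0,0.03],[0,0,0,0,0,0,0.03]]]'; python3 look.py m wrist;python3 -c "
from h import *
z=np.load('pics/mwr.npz')"
```

```text
clock: 13.03
tcp_pos: [0.564, -0.0173, 0.0857]
orientation: [-1.917, -2.487, -0.001]
contact_force: [0.4, 0.3, -0.0]
grip_width: 0.03
t 13.03 tcp [ 0.564  -0.0173  0.0857] tray [ 0.0343 -0.077 ] jaw ang rel tray x 0.503 zax [-0.001  0.001 -1.   ] F [ 0.4  0.3 -0. ] Ftray 0.3 0.4 w 0.03 q7 0.49
wrist big_wheel 0.6 [ 83. 256.] tray [-0.0453 -0.1208] r 0.0507 zmed 0.0336
wrist wheel_a 0.9 [285. 171.] tray [ 0.0137 -0.0347] r 0.0393 zmed 0.0339
wrist wheel_a 0.56 [  8. 371.] tray [-0.056  -0.1823] r 0.0149 zmed 0.0338
```

View pics/mwr.png

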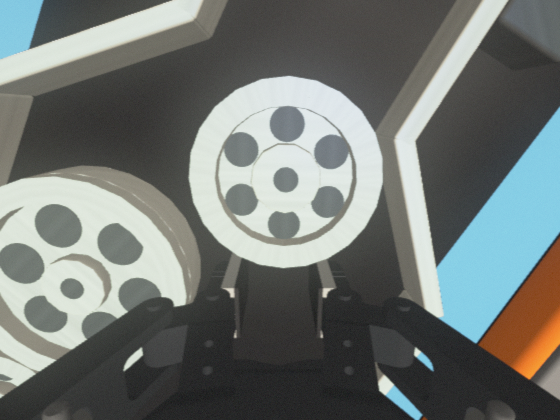

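```bash
python3 -m handwheel '[[[-0.0016,0.0055,0,0,0,0,0.03],[-0.0016,0.0055,0,0,0,0,0.03],[-0.0016,0.0055,0,0,0,0,0.03],[-0.0016,0.0055,0,0,0,0,0.03],[-0.0036,0.0042,0,0,0,-0.1,0.03],[-0.0036,0.0042,0,0,0,-0.1,0.03],[-0.0036,0.0042,0,0,0,-0.1,0.03],[-0.0036,0.0042,0,0,0,-0.1,0.03],[-0.0036,0.0042,0,0,0,-0.1,0.03],[0,0,0,0,0,0,0.03]]]'; python3 look.py n wrist
```

```text
clock: 14.02
tcp_pos: [0.5393, 0.0251, 0.0855]
orientation: [-2.476, -1.931, 0.001]
contact_force: [-0.9, 0.5, -0.2]
grip_width: 0.0299
t 14.02 tcp [0.5393 0.0251 0.0855] tray [-0.     -0.0419] jaw ang rel tray x -0.0 zax [-0.002  0.001 -1.   ] F [-0.9  0.5 -0.2] Ftray -1.0 0.3 w 0.0299 q7 0.05
wrist big_wheel 0.38 [352. 126.] tray [-0.0003 -0.0228] r 0.1218 zmed 0.0337
wrist wheel_a 0.92 [272. 176.] tray [-0.0034  0.0048] r 0.0381 zmed 0.0339
```

View pics/nwr.png

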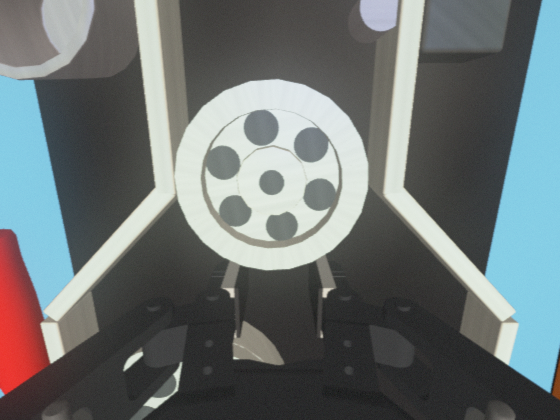

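```bash
python3 -m handwheel '[[[-0.001,-0.004,0,0,0,0,0.02],[0,0,0,0,0,0,0.02],[0.0016,0.0055,0,0,0,0,0.02],[0.0016,0.0055,0,0,0,0,0.02],[0.0016,0.0055,0,0,0,0,0.02],[0.0016,0.0055,0,0,0,0,0.02],[0.0016,0.0055,0,0,0,0,0.02],[0.0016,0.0055,0,0,0,0,0.02],[0,0,0,0,0,0,0.02]]]'; python3 look.py o wrist
```

```text
clock: 14.92
tcp_pos: [0.5494, 0.0543, 0.0858]
orientation: [-2.474, -1.936, -0.001]
contact_force: [0.2, 0.1, 0.3]
grip_width: 0.0202
t 14.92 tcp [0.5494 0.0543 0.0858] tray [ 0.0027 -0.011 ] jaw ang rel tray x 0.003 zax [ 0.     0.001 -1.   ] F [0.2 0.1 0.3] Ftray 0.2 0.2 w 0.0202 q7 0.0
wrist big_wheel 0.51 [173. 394.] tray [-0.0548 -0.0767] r 0.0095 zmed 0.0335
wrist wheel_a 0.9 [278. 171.] tray [0.0009 0.0357] r 0.0394 zmed 0.0339
```

View pics/owr.png

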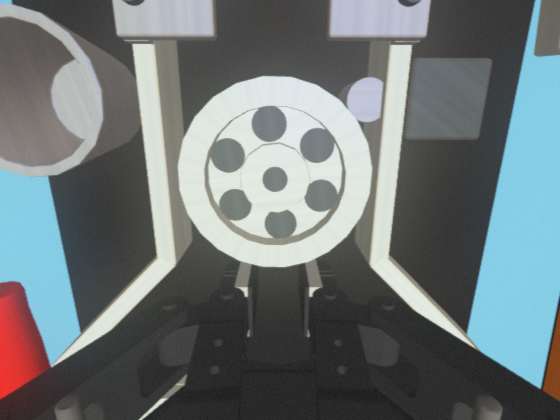

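```bash
python3 -m handwheel '[[[0.0003,0.003,0,0,0,0,0.02],[0.0003,0.003,0,0,0,0,0.02],[0.0003,0.003,0,0,0,0,0.02],[0.0005,0.002,0,0,0,0,0.02],[0.0005,0.002,0,0,0,0,0.02]]]'; python3 -c "from h import *;st()"
python3 -m handwheel '[[[0.0005,0.002,0,0,0,0,0.02],[0.0005,0.002,0,0,0,0,0.02],[0.0005,0.002,0,0,0,0,0.02],[0.0005,0.002,0,0,0,0,0.02]]]'; python3 -c "from h import *;st()"
python3 -m handwheel '[[[0.0005,0.002,0,0,0,0,0.02],[0.0005,0.002,0,0,0,0,0.02],[0.0005,0.002,0,0,0,0,0.02],[0.0005,0.002,0,0,0,0,0.02]]]'; python3 -c "from h import *;st()"
```

```text
clock: 15.48
tcp_pos: [0.549, 0.0635, 0.0855]
orientation: [-2.477, -1.931, 0.007]
contact_force: [-4.3, -5.2, 2.5]
grip_width: 0.0199
t 15.48 tcp [0.549  0.0635 0.0855] tray [ 0.0001 -0.0023] jaw ang rel tray x -0.0 zax [-0.004 -0.002 -1.   ] F [-4.3 -5.2  2.5] Ftray -2.9 -6.1 w 0.0199 q7 -0.02
clock: 15.82
tcp_pos: [0.5508, 0.0705, 0.0854]
orientation: [-2.478, -1.931, 0.008]
contact_force: [-5.1, -7.0, 2.8]
grip_width: 0.02
t 15.82 tcp [0.5508 0.0705 0.0854] tray [0.0001 0.005 ] jaw ang rel tray x -0.001 zax [-0.004 -0.003 -1.   ] F [-5.1 -7.   2.8] Ftray -3.3 -8.0 w 0.02 q7 -0.04
clock: 16.15
tcp_pos: [0.5529, 0.0785, 0.0854]
orientation: [-2.478, -1.93, 0.008]
contact_force: [-5.1, -5.8, 3.1]
grip_width: 0.0198
t 16.15 tcp [0.5529 0.0785 0.0854] tray [0.0001 0.0133] jaw ang rel tray x -0.001 zax [-0.004 -0.003 -1.   ] F [-5.1 -5.8  3.1] Ftray -3.6 -6.9 w 0.0198 q7 -0.05
```

```bash
python3 -m handwheel '[[[0.0005,0.002,0,0,0,0,0.02],[0.0005,0.002,0,0,0,0,0.02],[0.0005,0.002,0,0,0,0,0.02],[0.0005,0.002,0,0,0,0,0.02],[0.0005,0.002,0,0,0,0,0.02],[0.0005,0.002,0,0,0,0,0.02]]]'; python3 -c "from h import *;st()"
python3 -m handwheel '[[[0.0005,0.002,0,0,0,0,0.02],[0.0005,0.002,0,0,0,0,0.02],[0.0005,0.002,0,0,0,0,0.02],[0.0005,0.002,0,0,0,0,0.02],[0.0005,0.002,0,0,0,0,0.02]]]'; python3 look.py p wrist
```

```text
clock: 16.65
tcp_pos: [0.5567, 0.0918, 0.0855]
orientation: [-2.478, -1.931, 0.005]
contact_force: [-2.3, -3.4, -0.3]
grip_width: 0.0201
t 16.65 tcp [0.5567 0.0918 0.0855] tray [0.0006 0.027 ] jaw ang rel tray x -0.0 zax [-0.002 -0.002 -1.   ] F [-2.3 -3.4 -0.3] Ftray -1.4 -3.9 w 0.0201 q7 -0.07
clock: 17.07
tcp_pos: [0.5607, 0.1041, 0.086]
orientation: [-2.476, -1.934, -0.002]
contact_force: [1.0, -0.7, -0.2]
grip_width: 0.0201
t 17.07 tcp [0.5607 0.1041 0.086 ] tray [0.0015 0.04  ] jaw ang rel tray x 0.002 zax [ 0.001  0.001 -1.   ] F [ 1.  -0.7 -0.2] Ftray 1.1 -0.4 w 0.0201 q7 -0.09
wrist wheel_a 0.79 [272. 188.] tray [-0.0027  0.0867] r 0.0394 zmed 0.0338
```

View pics/pwr.png

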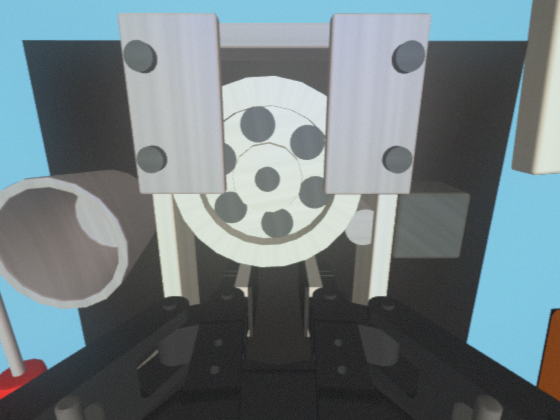

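```bash
python3 -m handwheel '[[[0.0003,0.0015,0,0,0,0,0.02],[0.0003,0.0015,0,0,0,0,0.02],[0.0003,0.0015,0,0,0,0,0.02],[0.0003,0.0015,0,0,0,0,0.02]]]'; python3 -c "from h import *;st()"
python3 -m handwheel '[[[0.0003,0.0015,0,0,0,0,0.02],[0.0003,0.001,0,0,0,0,0.02]]]'; python3 -c "from h import *;st()"
```

```text
clock: 17.55
tcp_pos: [0.5616, 0.1093, 0.086]
orientation: [2.476, 1.933, 0.0]
contact_force: [-0.5, -0.5, 0.7]
grip_width: 0.0199
t 17.55 tcp [0.5616 0.1093 0.086 ] tray [0.0011 0.0453] jaw ang rel tray x 0.001 zax [ 0. -0. -1.] F [-0.5 -0.5  0.7] Ftray -0.4 -0.6 w 0.0199 q7 -0.1
clock: 17.72
tcp_pos: [0.5622, 0.112, 0.0859]
orientation: [-2.476, -1.933, -0.0]
contact_force: [0.1, -1.5, 0.6]
grip_width: 0.0201
t 17.72 tcp [0.5622 0.112  0.0859] tray [0.001 0.048] jaw ang rel tray x 0.001 zax [ 0.  0. -1.] F [ 0.1 -1.5  0.6] Ftray 0.5 -1.4 w 0.0201 q7 -0.1
```

```bash
python3 -m handwheel '[[[0.0003,0.001,0,0,0,0,0.02],[0.0003,0.001,0,0,0,0,0.02]]]'; python3 -c "from h import *;st()"
python3 -m handwheel '[[[0.0003,0.001,0,0,0,0,0.02],[0,0.001,0,0,0,0,0.02]]]'; python3 -c "from h import *;st()"
```

```text
clock: 17.88
tcp_pos: [0.5625, 0.1132, 0.0859]
orientation: [2.476, 1.933, -0.001]
contact_force: [-1.4, -4.4, 2.2]
grip_width: 0.0203
t 17.88 tcp [0.5625 0.1132 0.0859] tray [0.0011 0.0492] jaw ang rel tray x 0.001 zax [-0.001 -0.001 -1.   ] F [-1.4 -4.4  2.2] Ftray -0.3 -4.6 w 0.0203 q7 -0.1
clock: 18.05
tcp_pos: [0.5625, 0.1135, 0.0859]
orientation: [2.477, 1.931, -0.004]
contact_force: [-2.4, -8.6, 3.7]
grip_width: 0.0197
t 18.05 tcp [0.5625 0.1135 0.0859] tray [0.001  0.0495] jaw ang rel tray x -0.001 zax [-0.001 -0.003 -1.   ] F [-2.4 -8.6  3.7] Ftray -0.2 -8.9 w 0.0197 q7 -0.11
```

```bash
python3 -m handwheel '[[[0.0003,0.001,0,0,0,0,0.02],[0.0003,0.001,0,0,0,0,0.02],[0,0,0,0,0,0,0.02],[0,0,0,0,0,0,0.02],[0,0,0,0,0,0,0.02]]]'; python3 look.py q wrist side
```

```text
clock: 18.47
tcp_pos: [0.5626, 0.1137, 0.0858]
orientation: [2.477, 1.928, -0.007]
contact_force: [-3.3, -10.0, 4.7]
grip_width: 0.02
t 18.47 tcp [0.5626 0.1137 0.0858] tray [0.001  0.0497] jaw ang rel tray x -0.002 zax [-0.002 -0.004 -1.   ] F [ -3.3 -10.    4.7] Ftray -0.8 -10.5 w 0.02 q7 -0.11
wrist wheel_a 0.71 [275. 178.] tray [-0.0028  0.097 ] r 0.0383 zmed 0.0338
side big_wheel 0.56 [253. 236.] tray [-0.044  -0.1193] r 0.051 zmed 0.0334
side big_wheel 0.49 [281. 230.] tray [ 0.0002 -0.0905] r 0.1925 zmed 0.0339
side wheel_a 0.87 [244. 274.] tray [-0.0506 -0.2093] r 0.0443 zmed 0.0337
side wheel_a 0.57 [266. 180.] tray [0.0011 0.075 ] r 0.0166 zmed 0.0336
side wheel_a 0.22 [280. 229.] tray [ 0.0002 -0.0924] r 0.1908 zmed 0.0339
```

View pics/qwr.png

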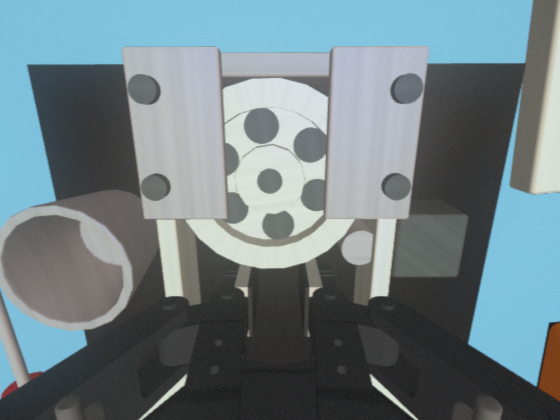

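```bash
python3 -m handwheel '[[[0.0003,0.0015,0,0,0,0,0.02],[0.0003,0.0015,0,0,0,0,0.02],[0.0002,0.001,0,0,0,0,0.02],[0,0,0,0,0,0,0.02],[0,0,0,0,0,0,0.02],[0,0,0,0,0,0,0.02]]]'; python3 -c "from h import *;st()"
python3 -m handwheel '[[[-0.0005,-0.003,0,0,0,0,0.02],[-0.001,-0.003,0,0,0,0,0.02],[-0.001,-0.004,0,0,0,0,0.02],[-0.001,-0.005,0,0,0,0,0.02],[0,0,0.02,0,0,0,0.02],[0,0,0.03,0,0,0,0.02],[0,0,0.03,0,0,0,0.02],[0,0,0.03,0,0,0,0.02],[0,0,0,0,0,0,0.02]]]'; python3 look.py s wrist
```

```text
clock: 19.27
tcp_pos: [0.5627, 0.1141, 0.0858]
orientation: [2.478, 1.924, -0.012]
contact_force: [-5.8, -17.7, 8.8]
grip_width: 0.0202
t 19.27 tcp [0.5627 0.1141 0.0858] tray [0.001  0.0502] jaw ang rel tray x -0.005 zax [-0.004 -0.008 -1.   ] F [ -5.8 -17.7   8.8] Ftray -1.3 -18.5 w 0.0202 q7 -0.12
clock: 20.02
tcp_pos: [0.564, 0.1074, 0.2013]
orientation: [2.474, 1.932, 0.014]
contact_force: [1.6, -0.5, 0.6]
grip_width: 0.0202
t 20.02 tcp [0.564  0.1074 0.2013] tray [0.0039 0.044 ] jaw ang rel tray x 0.001 zax [ 0.009  0.004 -1.   ] F [ 1.6 -0.5  0.6] Ftray 1.7 -0.1 w 0.0202 q7 -0.19
wrist big_wheel 0.78 [262. 349.] tray [-0.0461 -0.1168] r 0.0496 zmed 0.0338
wrist big_wheel 0.24 [285. 193.] tray [-0.0049 -0.0148] r 0.166 zmed 0.0343
wrist wheel_a 0.65 [273. 148.] tray [-0.003  0.097] r 0.0379 zmed 0.0339
```

View pics/swr.png

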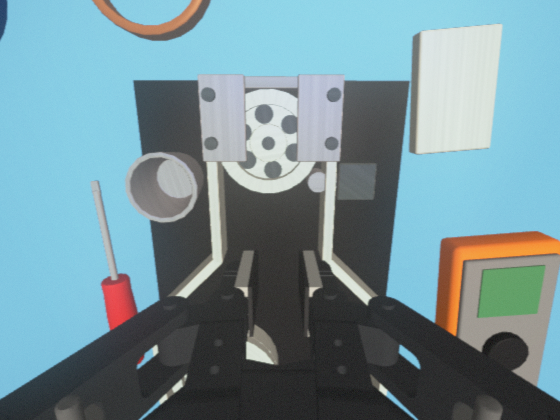

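The small wheel stays home with its centre at (268,142), against the stop between the toes. The arm is clear, so I'll do a last check of the other two and hand in.

```bash
python3 -m handwheel '[[[0,0,0.03,0,0,0,0.02],[0,0,0,0,0,0,0.02],[0,0,0,0,0,0,0.02]]]'; python3 look.py u side scene; python3 -c "from h import *;print(r.hand_in())"
```

```text
clock: 20.42
tcp_pos: [0.5611, 0.1071, 0.2258]
orientation: [2.476, 1.934, 0.001]
contact_force: [-0.9, 0.2, -1.3]
grip_width: 0.02
t 20.42 tcp [0.5611 0.1071 0.2258] tray [0.0012 0.043 ] jaw ang rel tray x 0.001 zax [ 0.001  0.    -1.   ] F [-0.9  0.2 -1.3] Ftray -0.9 -0.0 w 0.02 q7 -0.22
side big_wheel 0.79 [250. 235.] tray [-0.0458 -0.1255] r 0.0572 zmed 0.0334
side wheel_a 0.76 [242. 272.] tray [-0.0554 -0.2082] r 0.0402 zmed 0.0337
side wheel_a 0.75 [266. 171.] tray [0.0008 0.0971] r 0.0399 zmed 0.0334
scene big_wheel 0.95 [220. 216.] tray [-0.045  -0.1228] r 0.0515 zmed 0.0338
scene wheel_a 0.83 [188. 230.] tray [-0.0571 -0.2093] r 0.0395 zmed 0.0343
the job is handed in; nothing more can be done
None
```

View pics/usi.png

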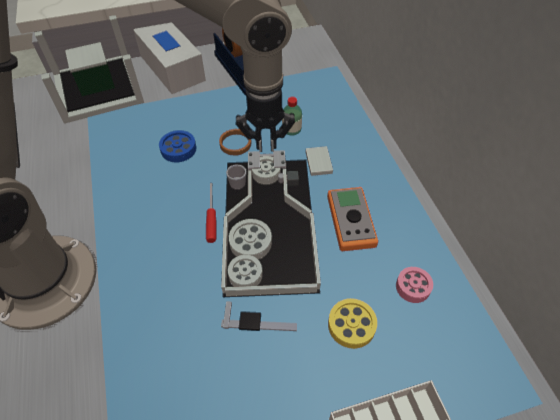

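The job is handed in at about 20.5 s of the 64 s allowed. The small flywheel on the tray's +x side is home against the end stop, and the other two are in the wide part.

- **How it went:** I moved the small wheel on the -x side out of the way first. Then I nudged the big one back out of the mouth and slid the +x one past the catch and under the toes. I pressed it home with about 10 N and then 18 N, and backed the fingers off.
- **Loaded wheel:** its centre was measured at tray y ≈ 0.097 m, the seat position, by both the wrist and side cameras after the fingers had withdrawn.
- **Big wheel:** its centre was at about y = -0.12 m, against the -0.06 m limit.
- **Other small wheel:** its centre was at about y = -0.208 m, against the -0.045 m limit.
- **Flatness and force:** all three wheel tops measured about 34 mm above the bench, so they lie flat. The highest wrist force I read was about 20 N (18.5 N along the lane).
- **Bystanders:** the before and after side pictures show nothing moved. I checked this by eye only and did not measure it.

The checks agreed to within about 9 mm at worst: the big wheel's last readings ranged from -0.117 to -0.126 m, probably because its outline is partly hidden. In the final scene picture the detector did not report the loaded wheel, probably because the arm and toes hid it.

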